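# Draw the locker bolt with the hooked rod

### The job

Take the hooked rod from its wooden cradle, reach its hook into the open left end of the low locker and, with the hook only, draw the brass bolt to the left until it is fully home on its rubber buffer; keep it gently pulled there at about 11 newtons for a second so that it seats, and never pull harder than 20 newtons. Then unhook, lay the rod back in its cradle the way it lay, and leave the bolt drawn and everything else undisturbed.

Things in the scene. Friction and masses are not known exactly. Their poses are not given: they have to be found in the camera images.
- hook_rod: Loose hooked rod, about 160 g. Origin: centre of its black handle (110 long x 18 wide x 24 mm high). Own x: along the rod from handle to hook; z up as it lies. An 8 mm steel shaft continues along x; at x = 215 mm it bends straight down into an 8 mm prong ending 32 mm below the shaft's axis. Centre of mass at x = +22 mm: grasp the handle's sides there, closing along own y.
- hook_tip (a point): Lower end of the prong: 215 mm along own x and 32 mm below the rod's origin.
- cradle: Fixed dark wooden cradle. Origin: underside, below the lying rod's origin; own x: the way the lying rod points (handle to hook), z up. Base 190 x 60 x 8 mm. Two open-topped rests, 10 mm along x, slots flaring upwards: at x = -38 mm for the handle (23 mm wide, bottom 48 mm up, top 67), at x = 105 mm for the shaft (16 mm wide, bottom 56 mm up, top 75).
- cradle_seat (a point): Where the rod's origin is when the rod lies in the cradle: 60 mm above the cradle's origin.
- locker: Fixed low locker, 120 (x) x 150 (y) x 160 mm high, wooden top, white back, guard bars in front. Origin: underside centre; x away from the robot, y left, z up. Left end (y = +75 mm) open: free from x = -45 to 50 mm, from the 8 mm floor to 146 mm up; the top overhangs 5 mm. Bolt guides 34 mm high stand on the floor at y = -50 and 58 mm. Two spice jars on top.
- bolt_tee (a point): Centre of the bolt's cross-handle: brass bar 8 mm thick (12 mm end balls), 56 mm long, level along the locker's x, 56 mm above the locker's underside, at its x = 0, and y = -10 mm at joint 0. Its 8 mm stem stands on the bolt's bar (10 mm thick, axis 22 mm up). The prong goes down on the right (-y) side of the cross-handle.
- bolt (a joint): Slide of the bolt along the locker's +y (left), m: starts between 0 and 0.012 (shot). About 4.5 N of friction all along holds it where it is left. Fully home its stem meets a black rubber buffer (37 mm high, on the floor, left of the stem) that is set differently each time, anywhere from 0.030 to 0.045: find it by feel. The buffer yields about 1 mm at a pull of 11 N.
- tin: Food tin, 76 x 110 mm high, bystander. Origin: underside centre.
- mug: Striped mug, 89 mm high, bystander. Origin: underside centre.
- jar: Glass jar with dark lid, 62 x 101 mm high, bystander. Origin: underside centre.
- timer: White and black kitchen timer, 65 x 52 mm high, bystander. Origin: underside centre.
- spice_a: Spice jar with green lid, 46 x 106 mm high, standing on the locker, bystander. Origin: underside centre.
- spice_b: Spice jar with green lid, 46 x 106 mm high, standing on the locker, bystander. Origin: underside centre.

How it is judged:
By the outcome, as a careful person would: the job done as asked, in the order asked, and still so for the second after the job is handed in, with the robot touching nothing.
It also fails if it takes over 62 s, if anything falls off the work surface, if the arm or the gripper's body presses on something with over 40 N, if the wrist force passes 120 N, or if a joint passes its speed limit or range.

### The arm

A 6-joint arm with a two-finger parallel gripper is mounted at the origin on a cart in front of the work surface, level with it; the furniture and walls round the work are solid. World frame = base frame: x ahead of the robot, y to its left, z up, the work surface at z = 0. Lengths are in m, angles in rad, forces in N, time in s.
With the tool pointing down it reaches from about 0.35 to 0.775 m from the base axis. Payload 5.5 kg.
Tool frame: the origin (TCP) lies midway between the tips of the shut fingers; the grasp point (between the pads) lies 19 mm behind it (r.grip_depth is the distance from the TCP to the grasp point, in m); z points along the fingers, y is the line along which they close (so a half turn about z gives the same grasp; the last joint's range is limited). The gripper opens to 85 mm and grips with 20 to 120 N. Pads are 22 mm wide; open, the fingers measure 114 mm over their backs; the gripper's body (76 mm by 85 mm) begins 54 mm behind the grasp point. The pads swing forward as they close: fully open they stand 13 mm farther back than shut.
Start: joints at [1.182, 0.313, 0.046, 1.304, 0, 1.431], TCP at [0.142, 0.557, 0.231] pointing down, gripper open.
Joint ranges: [-2.76, 2.76], [-0.86, 1.69], [-1.03, 1.26], [-2.2, 2.34], [-1.47, 1.5], [-3.14, 3.14]. Speed limits (rad/s): [2.57, 2.57, 3.14, 3.14, 3.14, 3.14].

### API

Orientations are given as [roll, pitch, yaw] about the fixed x, y, z axes, in that order (R = Rz(yaw) Ry(pitch) Rx(roll)).
In Python, from plant import status, camera, get_calibration, workorder, masks_of, r gives the robot as it stands. The module is installed in compiled form; this text tells all that it offers.
- The arm moves only by the tool arm_command, never from a script. Its argument "motion" is a list of rows, each an object of numbers: "gripper": the opening, from 0 (shut) to 1 (fully open); "tx", "ty", "tz": the shift along the world's x, y, z scaled (see below); "spin": the turn about the world's z scaled (see below). A call has 1 to 20 rows; each row shifts and turns the commanded pose from where the row before left it; what a row does not reach is not made up. The controller multiplies each number of a shift by 0.025 m and each number of a turn by 4 degrees. A row lasts 1/8 s, in which the tool goes at most 62.5 mm and 10.7 degrees, less where a joint would pass 70% of its speed; a pose out of reach is approached as far as the arm can. A call with a number of a shift or a turn outside -1 to 1 is refused whole. A call with a gripper value outside its range is refused whole. The fingers move at their own pace and stop on an object; "squeeze" is the grip in N (left out, the last holds). Time passes only in rows, so rows that do not move let the fingers close. It gives the time, the measured TCP pose, the force, the opening and the grip force at its end, in the units of the state.
- status.get_state(): the state, without advancing time (a new reading comes with each control period).
- camera(name): name is "side" or "top"; returns the picture (480x640x3 uint8, red, green, blue); there is no depth.
- get_calibration(name): a dict with "intrinsics" (3x3 intrinsics, pixels), "k1" (the pictures are not rectified: a ray, as slopes to the right and down, at radius r is drawn at 1 + k1 r^2 times it, then the intrinsics apply), "cam_to_world" (4x4, takes a point from camera to world coordinates). Camera axes: x right, y up, looking along -z (the intrinsics and any distortion apply to the point x, -y, -z); pixel columns grow to the right and rows downward; lengths in m; the calibration is good to about 2 mm. A picture is of the moment at which its call begins. get_calibration takes no time and is no camera call.
- workorder.sign_off(): hands the job in; it is judged then, once.
Trained networks look in the newest picture that a camera, given by its name, has taken for a name from the list of things; names that differ only in an ending like _2 or _b are one class to them, and where a whole thing is asked for, a point or a joint stands for the part that bears it (a point fixed in the world has none). Each returns a list of dicts, best first, with "p" (0 to 1); they miss things now and then, are a little off and sometimes report something else, mostly with a low value. They report only what shows in the picture. A call takes as long as a camera call.
- masks_of(thing, camera): "pixels" (480x640 bool, what is visible of it) and "bbox" ([left, top, width, height] in pixels, round what is visible of it).
The state is a dict: "time": time; "joints": joint angles; "qd": joint speeds; "joint_torque": joint torques, N m; "position": TCP position; "orientation": TCP orientation; "ft_force": force on the tool from outside, world axes, zero at the start; "moment": the same for the moment, N m; "gripper_width": finger opening in m; "grip_force": force on a finger pad.
Only numpy, scipy, OpenCV 4.12 (cv2) and the standard library are available. Lean on these libraries where they do the work, as an engineer would, in place of code of your own. Each camera call takes 0.05 s, during which the arm holds its last target. There are 200 camera calls.

## Working session

There is one attempt and no reset: what is moved stays moved. The work goes in short steps, Python scripts to look and compute and a tool call to move; the robot and the scene stay as the last step left them, time stands still between calls to the robot, and variables do not carry over. Pictures are saved under pics/ and viewed, at most 10 in all, crops included, and the job is handed in when it is done.

Besides the shell and the picture viewer there is one more tool, called as name(argument=value, ...) on one line, values as JSON. arm_command: Moves the arm, as the interface text tells. Shifts and turns lie within -1 to 1; 1 stands for 0.025 m of shift or 4 degrees of turn. Its arguments: {"type":"object","properties":{"motion":{"type":"array","items":{"type":"object","properties":{"gripper":{"type":"number"},"tx":{"type":"number"},"ty":{"type":"number"},"tz":{"type":"number"},"spin":{"type":"number"}}}},"squeeze":{"type":"number"}},"required":["motion"]}

```bash
mkdir -p pics; cat > h.py <<'E'
import numpy as np,cv2
from plant import status,camera,get_calibration,workorder,masks_of,r
def cal(n):
    c=get_calibration(n);return np.array(c["intrinsics"]),c["k1"],np.array(c["cam_to_world"])
def proj(n,P):
    K,k1,T=cal(n);P=np.atleast_2d(P);p=(P-T[:3,3])@T[:3,:3]
    s=np.c_[p[:,0],-p[:,1]]/(-p[:,2:]);s=s*(1+k1*(s**2).sum(1,keepdims=True))
    return s@K[:2,:2].T+K[:2,2]
def ray(n,uv):
    K,k1,T=cal(n);uv=np.atleast_2d(np.float64(uv))
    d=np.linalg.solve(K[:2,:2],(uv-K[:2,2]).T).T;s=d.copy()
    for _ in range(20): s=d/(1+k1*(s**2).sum(1,keepdims=True))
    return T[:3,3],np.c_[s[:,0],-s[:,1],-np.ones(len(s))]@T[:3,:3].T
def onz(n,uv,z):
    o,d=ray(n,uv);return o+d*((z-o[2])/d[:,2])[:,None]
def save(n,f): 
    im=camera(n);cv2.imwrite("pics/"+f,im[...,::-1]);return im
E
python3 - <<'E'
from h import *
for n in("side","top"):
    save(n,n+"0.png");K,k,T=cal(n);print(n,K[0,0],k,T.round(3).tolist())
    for t in("hook_rod","cradle","locker","bolt_tee","tin","mug","jar","timer","spice_a"):
        print(t,[(round(m["p"],2),m["bbox"]) for m in masks_of(t,n)][:3])
print(status.get_state())
E
```

```text
side 488.62898779448915 -0.06606865140991024 [[-0.977, 0.136, -0.163, 0.389], [-0.212, -0.651, 0.729, 0.624], [-0.007, 0.747, 0.665, 0.737], [0.0, 0.0, 0.0, 1.0]]
hook_rod [(0.95, [344.5, 261.7, 42.2, 120.0]), (0.61, [289.7, 119.2, 23.5, 52.5])]
cradle [(0.82, [329.7, 289.2, 55.5, 108.1])]
locker [(0.57, [265.0, 162.7, 80.8, 104.2])]
bolt_tee [(0.78, [301.4, 210.1, 21.4, 42.6])]
tin [(0.64, [388.9, 175.2, 36.9, 64.1])]
mug [(0.58, [157.9, 310.1, 59.2, 67.9]), (0.3, [345.3, 261.4, 39.4, 117.9])]
jar [(0.91, [188.3, 271.9, 41.9, 57.6]), (0.42, [302.8, 211.5, 21.0, 40.5])]
timer [(0.65, [215.7, 251.0, 29.8, 36.7])]
spice_a [(0.96, [288.8, 120.3, 26.8, 52.0]), (0.71, [321.3, 117.6, 21.3, 56.5])]
top 606.7316184318098 -0.12750469246566493 [[-0.406, 0.857, -0.318, 0.117], [-0.914, -0.38, 0.142, 0.181], [0.001, 0.349, 0.937, 1.392], [0.0, 0.0, 0.0, 1.0]]
hook_rod [(0.96, [255.1, 289.9, 112.1, 42.6])]
cradle [(0.74, [252.7, 298.5, 90.0, 48.3])]
locker [(0.62, [335.6, 168.8, 83.2, 88.2])]
bolt_tee [(0.53, [336.5, 168.6, 83.3, 87.1])]
tin [(0.63, [422.8, 249.1, 46.2, 47.1]), (0.36, [194.7, 203
[... 203 characters left out ...]
168.9, 27.4, 40.8])]
{'time': 1.0, 'joints': array([ 1.18236439e+00,  3.13220502e-01,  4.60974705e-02,  1.30358096e+00,
       -2.00334576e-05,  1.43122004e+00]), 'qd': array([-0.00104737,  0.00158659,  0.00037763, -0.00029458, -0.00040306,
        0.00175172]), 'joint_torque': array([ 5.01667873e-04, -4.80474865e+01,  2.98817879e+01,  1.89164793e-04,
       -2.40634427e-04, -9.18367505e-06]), 'position': array([0.14163959, 0.55733043, 0.23131047]), 'orientation': array([3.14150400e+00, 3.26849184e-05, 2.89273700e+00]), 'ft_force': array([ 0.38588585, -0.41119647, -0.47737237]), 'moment': array([-0.04959347, -0.02245415,  0.041377  ]), 'grip_force': 0.0, 'gripper_width': 0.08515482400414988}
```

View pictures.

View pics/side0.png

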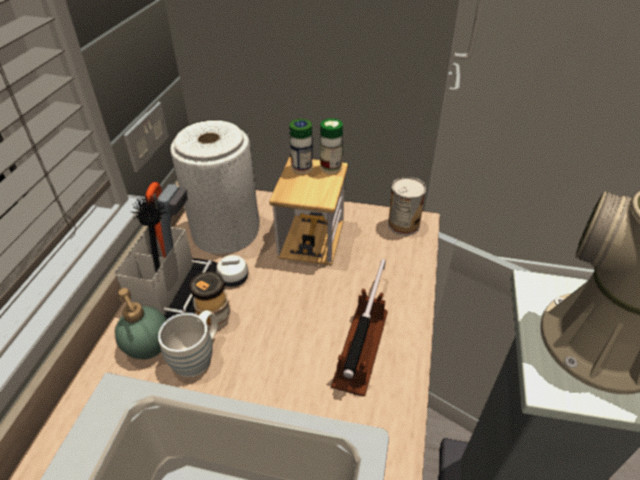

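View pics/top0.png

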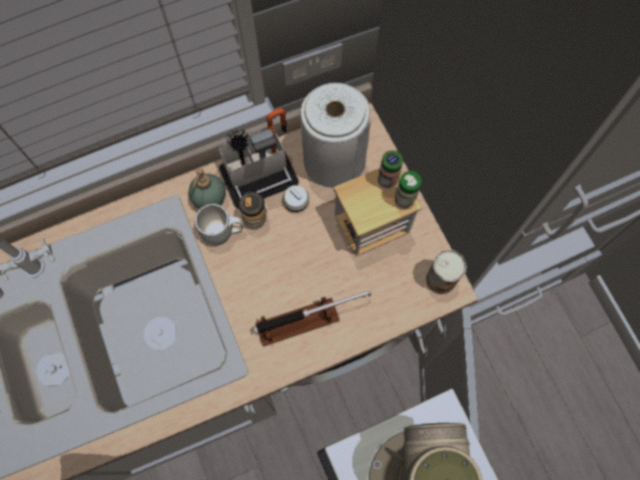

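```bash
python3 - <<'E'
from h import *
s=cv2.imread("pics/side0.png")[160:400,260:395];t=cv2.imread("pics/top0.png")[150:345,245:425]
f=lambda a:cv2.resize(a,None,fx=2.5,fy=2.5,interpolation=cv2.INTER_CUBIC)
c=np.zeros((600,800,3),np.uint8);a=f(s);c[:,:a.shape[1]]=a;b=f(t);c[:b.shape[0],345:345+b.shape[1]]=b
cv2.imwrite("pics/c1.png",np.clip(c*1.4,0,255))
# rough rod
for n,A,B in(("top",(257,330),(370,293)),("side",(348,378),(381,263))): print(onz(n,[A,B],0.06).round(3))
E
```

```text
[[ 0.44   0.196  0.06 ]
 [ 0.415 -0.072  0.06 ]]
[[ 0.442  0.207  0.06 ]
 [ 0.423 -0.057  0.06 ]][ WARN:0@0.257] global loadsave.cpp:1063 imwrite_ Unsupported depth image for selected encoder is fallbacked to CV_8U.
```

View pics/c1.png

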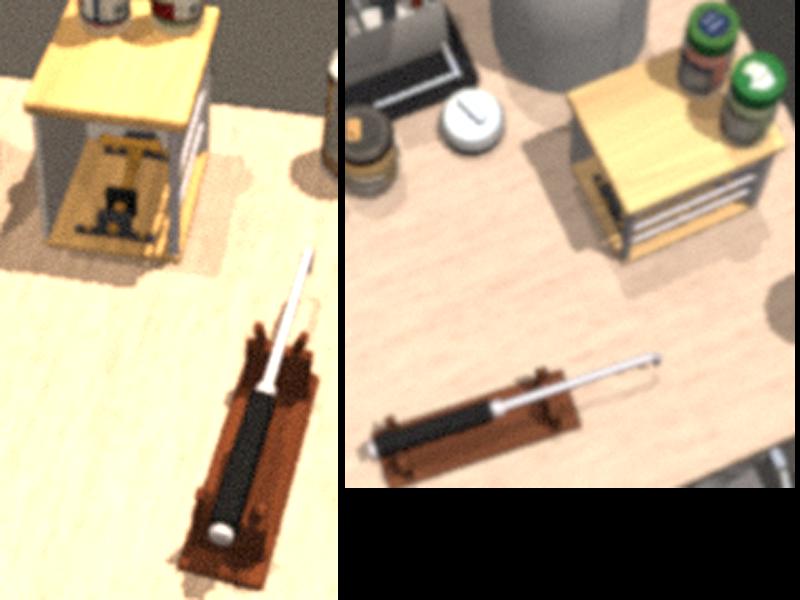

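```bash
cat > fit.py <<'E'
from h import *
from scipy.optimize import least_squares
S=lambda u,v:(u/2.5+260,v/2.5+160)
Tp=lambda u,v:((u-345)/2.5+245,v/2.5+150)
def W(p,L):
    c,s=np.cos(p[2]),np.sin(p[2]);return [p[0]+c*L[0]-s*L[1],p[1]+s*L[0]+c*L[1],L[2]]
def fit(obs,x0,loc=lambda L,x:L):
    f=lambda x:np.concatenate([(proj(n,W(x,loc(L,x)))[0]-uv) for n,uv,L in obs])
    q=least_squares(f,x0,loss="soft_l1");print(q.x.round(4),np.degrees(q.x[2]).round(2));print(f(q.x).reshape(-1,2).round(1).tolist());return q.x
E
python3 - <<'E'
from fit import *
rod=[("side",S(268,387),(.055,0,.06)),("side",S(307,256),(.217,0,.06)),("top",Tp(497,407),(.055,0,.06)),("top",Tp(656,357),(.217,0,.06)),
("side",S(228,513),(-.055,0,.06)),("top",Tp(377,443),(-.055,0,.06))]
fit(rod,[.43,.12,-1.67])
xc=.0335 # base centre guess
base=[("side",S(180,568),(0,-.03,.008),-1),("side",S(262,583),(0,.03,.008),-1),("side",S(318,378),(0,.03,.008),1),("top",Tp(580,425),(0,.03,.008),1),("top",Tp(560,372),(0,-.03,.008),1),("top",Tp(390,487),(0,.03,.008),-1)]
base=[("side",S(180,568),(-1,.0+0.03*-1,.008)),("side",S(262,585),(-1,-.03,.008)),("side",S(318,378),(1,-.03,.008)),("top",Tp(580,425),(1,-.03,.008)),("top",Tp(560,372),(1,.03,.008)),("top",Tp(390,487),(-1,-.03,.008))]
base[0]=("side",S(180,568),(-1,.03,.008))
fit(base,[.43,.12,-1.67,.03],lambda L,x:(x[3]+.095*L[0],L[1],L[2]))
# locker: a = overhang x, b=overhang y
lk=[("side",S(28,109),(1,1,.160)),("side",S(190,127),(-1,1,.160)),("side",S(217,10),(-1,-1,.160)),
("top",Tp(570,97),(1,1,.160)),("top",Tp(625,203),(-1,1,.160)),("top",Tp(782,147),(-1,-1,.160)),
("side",S(47,248),(.06,.075,.0)),("side",S(180,260),(-.06,.075,.0)),("top",Tp(627,257),(-.06,.075,.0)),("top",Tp(770,205),(-.06,-.075,0))]
p=fit(lk,[.6,-.1,0,.005,.005],lambda L,x:L if L[2]<.1 else (L[0]*(.06+x[3]),L[1]*(.075+x[4]),L[2]))
for u in((103,145),(168,155),(136,150)):
    w=onz("side",S(*u),.056)[0]; d=w[:2]-p[:2];c,s=np.cos(p[2]),np.sin(p[2]);print(w.round(4),[c*d[0]+s*d[1],-s*d[0]+c*d[1]])
for n,cs in(("tin",("top",)),("jar",("top",)),("timer",("top",))):
    for m in masks_of(n,"top")[:1]:
        b=m["bbox"];print(n,onz("top",(b[0]+b[2]/2,b[1]+b[3]/2),.05).round(3))
E
```

```text
[ 0.4365  0.1353 -1.6546] -94.8
[[-1.0, 2.1], [2.1, -7.3], [-0.2, 0.0], [3.5, -2.7], [-0.9, 3.8], [1.2, 1.2]]
[ 0.4375  0.1421 -1.6533  0.0383] -94.73
[[-1.6, -1.2], [0.7, 1.3], [1.1, -2.0], [0.3, -0.0], [-0.3, -2.3], [-1.5, 1.6]]
[ 0.5856 -0.1622  0.0237  0.0016  0.0021] 1.36
[[0.4, -3.6], [-1.4, -3.6], [0.1, -1.4], [-1.1, -0.6], [1.4, 3.2], [0.5, -1.9], [-0.6, -0.6], [1.2, 1.8], [-2.7, 4.6], [-5.6, 0.9]]
[ 0.6101 -0.163   0.056 ] [np.float64(0.024512351742596437), np.float64(-0.0014485701445430856)]
[ 0.552  -0.1614  0.056 ] [np.float64(-0.033524251641018125), np.float64(0.0015622467774690134)]
[ 0.5805 -0.1623  0.056 ] [np.float64(-0.005081118710339455), np.float64(-1.1619538954138492e-05)]
tin [[ 0.389 -0.257  0.05 ]]
jar [[0.713 0.095 0.05 ]]
timer [[ 0.698 -0.016  0.05 ]]
```

```bash
python3 - <<'E'
from fit import *
def tri(a,b):
    o1,d1=ray("side",a);o2,d2=ray("top",b);d1,d2=d1[0],d2[0]
    q=np.linalg.lstsq(np.c_[d1,-d2],o2-o1,rcond=None)[0];A=o1+q[0]*d1;B=o2+q[1]*d2
    return ((A+B)/2).round(4),np.linalg.norm(A-B).round(4)
for n,a,b in(("junc",S(268,387),Tp(497,407)),("bend",S(307,252),Tp(656,357)),("back",S(228,513),Tp(377,443)),("pommel",S(222,533),Tp(371,447)),
 ("baseFR",S(318,378),Tp(580,425)),("Lft",S(28,109),Tp(570,97)),("Lnr",S(190,127),Tp(625,203)),("Lrr",S(217,10),Tp(782,147)),("Lfoot",S(180,260),Tp(627,257))): print(n,*tri(a,b))
print(cal("side")[0],cal("top")[0])
E
```

```text
junc [0.4304 0.0806 0.0661] 0.0002
bend [ 0.4194 -0.0729  0.0505] 0.003
back [0.4406 0.1916 0.0737] 0.0015
pommel [0.4428 0.198  0.06  ] 0.0014
baseFR [0.3981 0.0116 0.0015] 0.0001
Lft [ 0.6484 -0.0881  0.1473] 0.0002
Lnr [ 0.5255 -0.0872  0.1539] 0.013
Lrr [ 0.5244 -0.2387  0.1574] 0.0027
Lfoot [ 0.5311 -0.1004 -0.006 ] 0.0051
[[488.62898779   0.         321.63075056]
 [  0.         488.62898779 233.7029044 ]
 [  0.           0.           1.        ]] [[606.73161843   0.         322.27867503]
 [  0.         606.73161843 243.46118375]
 [  0.           0.           1.        ]]
```

arm_command(motion=[{"gripper": 1, "tx": 0.586, "ty": -0.886, "tz": -0.16, "spin": -1}, {"gripper": 1, "tx": 0.586, "ty": -0.886, "tz": -0.16, "spin": -1}, {"gripper": 1, "tx": 0.586, "ty": -0.886, "tz": -0.16, "spin": -1}, {"gripper": 1, "tx": 0.586, "ty": -0.886, "tz": -0.16, "spin": -1}, {"gripper": 1, "tx": 0.586, "ty": -0.886, "tz": -0.16, "spin": -1}, {"gripper": 1, "tx": 0.586, "ty": -0.886, "tz": -0.16, "spin": -1}, {"gripper": 1, "tx": 0.586, "ty": -0.886, "tz": -0.16, "spin": -1}, {"gripper": 1, "tx": 0.586, "ty": -0.886, "tz": -0.16, "spin": -1}, {"gripper": 1, "tx": 0.586, "ty": -0.886, "tz": -0.16, "spin": -1}, {"gripper": 1, "tx": 0.586, "ty": -0.886, "tz": -0.16, "spin": -1}, {"gripper": 1, "tx": 0.586, "ty": -0.886, "tz": -0.16, "spin": -1}, {"gripper": 1, "tx": 0.586, "ty": -0.886, "tz": -0.16, "spin": -1}, {"gripper": 1, "tx": 0.586, "ty": -0.886, "tz": -0.16, "spin": -1}, {"gripper": 1, "tx": 0.586, "ty": -0.886, "tz": -0.16, "spin": -1}, {"gripper": 1, "tx": 0.586, "ty": -0.886, "tz": -0.16, "spin": -1}, {"gripper": 1, "tx": 0.586, "ty": -0.886, "tz": -0.16, "spin": -1}, {"gripper": 1, "tx": 0.586, "ty": -0.886, "tz": -0.16, "spin": -1}, {"gripper": 1, "tx": 0.586, "ty": -0.886, "tz": -0.16, "spin": -1}, {"gripper": 1, "tx": 0.586, "ty": -0.886, "tz": -0.16, "spin": -1}, {"gripper": 1, "tx": 0.586, "ty": -0.886, "tz": -0.16, "spin": -1}], squeeze=60)

```text
time: 3.65
position: [0.4352, 0.1136, 0.1514]
orientation: [3.141, -0.0, 1.494]
ft_force: [0.3, 0.8, 0.4]
gripper_width: 0.0856
grip_force: 0.0
```

```bash
python3 - <<'E'
from h import *
c=np.zeros((600,800,3),np.uint8)
for n,x,y,ox in(("side",300,230,0),("top",240,240,400)):
    im=save(n,n+"1.png")[...,::-1][y:y+200,x:x+133]; a=cv2.resize(im,None,fx=3,fy=3,interpolation=cv2.INTER_CUBIC)
    c[:,ox:ox+399]=a
    m=masks_of("hook_rod",n); print(n,[(k["p"],k["bbox"]) for k in m][:2])
cv2.imwrite("pics/c2.png",np.clip(c*1.4,0,255).astype(np.uint8))
E
```

```text
side [(0.85, [342.8, 271.4, 39.7, 107.9])]
top [(0.55, [253.7, 319.0, 27.6, 15.7])]
```

View pics/c2.png

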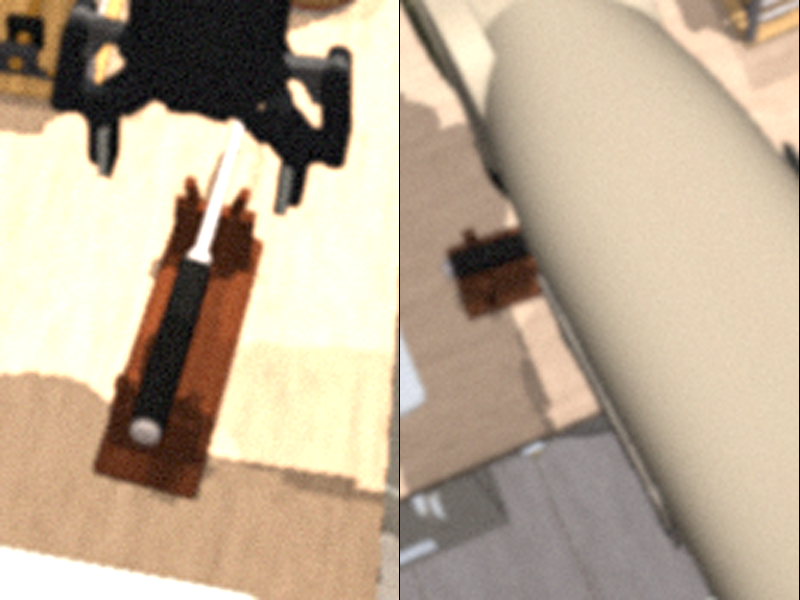

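```bash
python3 - <<'E'
from fit import *
print(proj("side",[[.4352+.045,.1136,.164],[.4352-.045,.1136,.164]]).round(1))
q=lambda u,v:(u/3+300,v/3+230)
rod=[("side",q(199,255),(.055,0,.064)),("side",q(148,412),(-.055,0,.072)),("top",Tp(497,407),(.055,0,.064)),("top",Tp(375,441),(-.055,0,.072)),("top",Tp(657,357),(.215,0,.062))]
fit(rod,[.43,.12,-1.67])
E
```

```text
[[336.3 286.4]
 [393.5 295.3]]
[ 0.4372  0.1381 -1.6773] -96.1
[[0.0, 1.8], [-0.3, -1.4], [-1.3, 0.3], [0.0, 0.5], [1.9, -0.5]]
```

arm_command(motion=[{"gripper": 1, "ty": 0.02, "tz": -0.73, "spin": -0.05}, {"gripper": 1, "ty": 0.02, "tz": -0.73, "spin": -0.05}, {"gripper": 1, "tz": -0.73, "spin": -0.05}, {"gripper": 1, "tz": -0.73}, {"gripper": 1, "tz": -0.73}, {"gripper": 1, "tz": -0.73}, {"gripper": 1}, {"gripper": 0}, {"gripper": 0}, {"gripper": 0}, {"gripper": 0}, {"gripper": 0}, {"gripper": 0}], squeeze=60)

```text
invalid input
```

arm_command(motion=[{"gripper": 1, "tx": 0, "ty": 0.02, "tz": -0.73, "spin": -0.05}, {"gripper": 1, "tx": 0, "ty": 0.02, "tz": -0.73, "spin": -0.05}, {"gripper": 1, "tx": 0, "ty": 0, "tz": -0.73, "spin": -0.05}, {"gripper": 1, "tx": 0, "ty": 0, "tz": -0.73, "spin": 0}, {"gripper": 1, "tx": 0, "ty": 0, "tz": -0.73, "spin": 0}, {"gripper": 1, "tx": 0, "ty": 0, "tz": -0.73, "spin": 0}, {"gripper": 1, "tx": 0, "ty": 0, "tz": 0, "spin": 0}, {"gripper": 0, "tx": 0, "ty": 0, "tz": 0, "spin": 0}, {"gripper": 0, "tx": 0, "ty": 0, "tz": 0, "spin": 0}, {"gripper": 0, "tx": 0, "ty": 0, "tz": 0, "spin": 0}, {"gripper": 0, "tx": 0, "ty": 0, "tz": 0, "spin": 0}, {"gripper": 0, "tx": 0, "ty": 0, "tz": 0, "spin": 0}], squeeze=60)

```text
time: 5.35
position: [0.4351, 0.1153, 0.0424]
orientation: [3.141, -0.0, 1.486]
ft_force: [-0.2, -0.1, 5.4]
gripper_width: 0.017
grip_force: 58.6
```

arm_command(motion=[{"gripper": 0, "tx": 0, "ty": 0, "tz": 0, "spin": 0}, {"gripper": 0, "tx": 0, "ty": 0, "tz": 0.4, "spin": 0}, {"gripper": 0, "tx": 0, "ty": 0, "tz": 0.8, "spin": 0}, {"gripper": 0, "tx": 0, "ty": 0, "tz": 0.8, "spin": 0}, {"gripper": 0, "tx": 0, "ty": 0, "tz": 0.8, "spin": 0}, {"gripper": 0, "tx": 0.6, "ty": 0.1, "tz": 0.4, "spin": 0.25}, {"gripper": 0, "tx": 0.6, "ty": 0.1, "tz": 0, "spin": 0.25}, {"gripper": 0, "tx": 0.8, "ty": 0.1, "tz": 0, "spin": 0.25}, {"gripper": 0, "tx": 0.8, "ty": 0.1, "tz": 0, "spin": 0.25}, {"gripper": 0, "tx": 0.8, "ty": 0.1, "tz": 0, "spin": 0.25}, {"gripper": 0, "tx": 0.8, "ty": 0.1, "tz": -0.3, "spin": 0.25}, {"gripper": 0, "tx": 0.76, "ty": 0.1, "tz": -0.6, "spin": 0}, {"gripper": 0, "tx": 0, "ty": 0, "tz": 0, "spin": 0}], squeeze=90)

```text
time: 6.98
position: [0.5636, 0.1327, 0.097]
orientation: [-3.138, 0.0, 1.591]
ft_force: [-0.1, -0.6, -2.0]
gripper_width: 0.0171
grip_force: 88.1
```

```bash
python3 - <<'E'
from h import *
print(status.get_state()["position"],status.get_state()["ft_force"],status.get_state()["gripper_width"])
c=np.zeros((600,800,3),np.uint8)
for n,x,y,ox in(("side",260,150,0),("top",300,150,400)):
    im=save(n,n+"2.png")[...,::-1][y:y+200,x:x+133]; a=cv2.resize(im,None,fx=3,fy=3,interpolation=cv2.INTER_CUBIC)
    c[:,ox:ox+399]=a
cv2.imwrite("pics/c3.png",np.clip(c*1.4,0,255).astype(np.uint8))
E
```

```text
[0.56356303 0.13271622 0.09700114] [-0.08323288 -0.61438446 -1.97599441] 0.017072572549694114
```

View pics/c3.png

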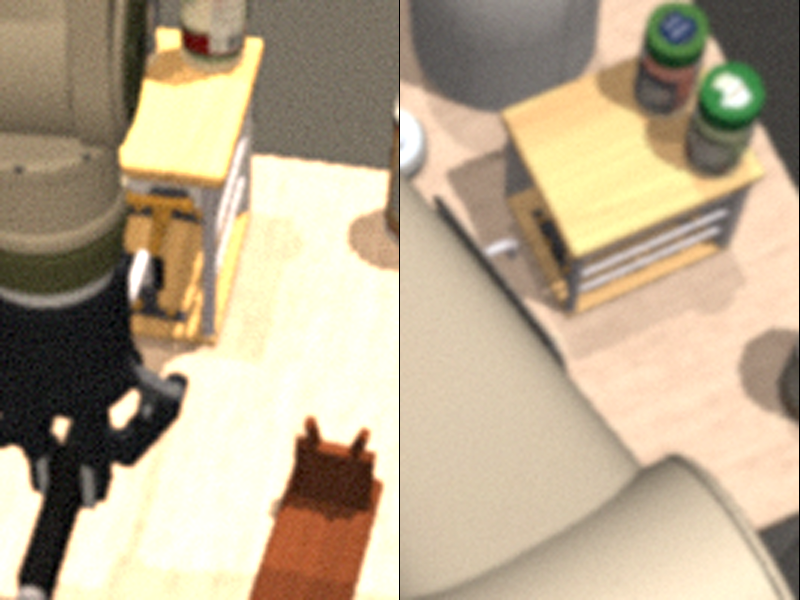

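```bash
python3 - <<'E'
from fit import *
a=1.591-np.pi;h=np.array([.5636+.193*np.cos(a),.1327+.193*np.sin(a),.1146]);print(h)
print(proj("side",h),proj("top",h),"obs (307.7,235) (338.3,231.7)")
print("tip",proj("side",h-[0,0,.032]),proj("top",h-[0,0,.032]))
# tee relative, if locker x=.58..: project tee ends
for x,y in((.581,-.162),(.586,-.162)):
  for d in(-.034,-.028,0,.028,.034): print(x,d,proj("side",[x+d,y,.056]).round(1))
t=lambda u,v:((u-400)/3+300,v/3+150); s=lambda u,v:(u/3+260,v/3+150)
lk=[("side",s(122,170),(1,1,.156)),("side",s(224,181),(-1,1,.150)),("side",s(263,42),(-1,-1,.160)),
("top",t(505,115),(1,1,.160)),("top",t(572,248),(-1,1,.160)),("top",t(760,172),(-1,-1,.160)),
("side",s(215,342),(-.06,.075,.0)),("top",t(577,313),(-.06,.075,.0)),("top",t(744,245),(-.06,-.075,0))]
fit(lk[1:],[.6,-.1,0,.005,.005],lambda L,x:L if L[2]<.1 else (L[0]*(.06+x[3]),L[1]*(.075+x[4]),L[2]))
E
```

```text
[ 0.56749904 -0.06026061  0.1146    ]
[[308.65123567 230.98530294]] [[338.23966446 229.04068874]] obs (307.7,235) (338.3,231.7)
tip [[309.05150599 243.17398724]] [[337.88413215 234.16479033]]
0.581 -0.034 [[329.5 222.1]]
0.581 -0.028 [[326.8 221.8]]
0.581 0 [[314.1 220.1]]
0.581 0.028 [[301.6 218.4]]
0.581 0.034 [[298.9 218. ]]
0.586 -0.034 [[327.3 221.8]]
0.586 -0.028 [[324.5 221.5]]
0.586 0 [[311.9 219.8]]
0.586 0.028 [[299.3 218.1]]
0.586 0.034 [[296.7 217.7]]
[ 0.5867 -0.1655  0.0084  0.0019  0.0014] 0.48
[[-0.8, -0.1], [-0.4, -1.8], [0.4, -1.9], [1.9, 0.5], [1.0, -0.6], [0.8, 0.9], [-3.4, 1.9], [-4.4, 0.9]]
```

arm_command(motion=[{"gripper": 0, "tx": 0, "ty": -0.6, "tz": 0, "spin": 0}, {"gripper": 0, "tx": 0, "ty": -0.64, "tz": 0, "spin": 0}, {"gripper": 0, "tx": 0, "ty": -0.64, "tz": 0, "spin": 0}, {"gripper": 0, "tx": 0, "ty": -0.64, "tz": 0, "spin": 0}, {"gripper": 0, "tx": 0, "ty": -0.64, "tz": 0, "spin": 0}, {"gripper": 0, "tx": 0, "ty": -0.64, "tz": 0, "spin": 0}, {"gripper": 0, "tx": 0, "ty": -0.64, "tz": 0, "spin": 0}, {"gripper": 0, "tx": 0, "ty": -0.64, "tz": 0, "spin": 0}, {"gripper": 0, "tx": 0, "ty": 0, "tz": 0, "spin": 0}])

```text
time: 8.2
position: [0.5637, 0.0046, 0.0993]
orientation: [3.141, 0.0, 1.589]
ft_force: [0.4, 0.6, -2.3]
gripper_width: 0.0164
grip_force: 88.0
```

```bash
python3 - <<'E'
from h import *
print(status.get_state()["position"],status.get_state()["ft_force"])
im=save("side","side3.png")[...,::-1][170:270,250:383]
cv2.imwrite("pics/c4.png",np.clip(cv2.resize(im,None,fx=6,fy=6,interpolation=cv2.INTER_CUBIC)*1.4,0,255).astype(np.uint8))
E
```

```text
[0.56370778 0.00458132 0.09930117] [ 0.38383695  0.62927791 -2.34461926]
```

View pics/c4.png

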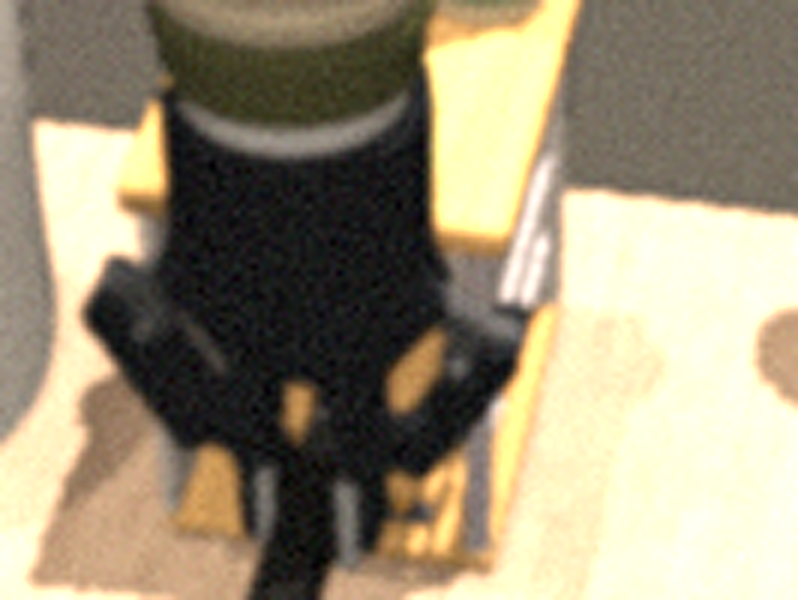

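arm_command(motion=[{"gripper": 0, "tx": 0, "ty": 0, "tz": -0.4, "spin": 0}, {"gripper": 0, "tx": 0, "ty": 0, "tz": -0.4, "spin": 0}, {"gripper": 0, "tx": 0, "ty": 0, "tz": -0.3, "spin": 0}, {"gripper": 0, "tx": 0, "ty": 0, "tz": -0.2, "spin": 0}, {"gripper": 0, "tx": 0, "ty": 0, "tz": 0, "spin": 0}])

```text
time: 8.88
position: [0.5632, 0.006, 0.0662]
orientation: [-3.141, -0.0, 1.591]
ft_force: [0.0, 0.2, -1.5]
gripper_width: 0.0169
grip_force: 88.1
```

arm_command(motion=[{"gripper": 0, "tx": 0, "ty": 0, "tz": -0.2, "spin": 0}, {"gripper": 0, "tx": 0, "ty": 0, "tz": -0.2, "spin": 0}, {"gripper": 0, "tx": 0, "ty": 0, "tz": -0.08, "spin": 0}, {"gripper": 0, "tx": 0, "ty": 0, "tz": 0, "spin": 0}])

```text
time: 9.38
position: [0.5634, 0.0058, 0.0546]
orientation: [-3.141, -0.0, 1.591]
ft_force: [0.0, -0.5, -2.6]
gripper_width: 0.0165
grip_force: 88.1
```

arm_command(motion=[{"gripper": 0, "tx": 0, "ty": 0.08, "tz": 0, "spin": 0}, {"gripper": 0, "tx": 0, "ty": 0.08, "tz": 0, "spin": 0}, {"gripper": 0, "tx": 0, "ty": 0.08, "tz": 0, "spin": 0}, {"gripper": 0, "tx": 0, "ty": 0.08, "tz": 0, "spin": 0}, {"gripper": 0, "tx": 0, "ty": 0.08, "tz": 0, "spin": 0}, {"gripper": 0, "tx": 0, "ty": 0.08, "tz": 0, "spin": 0}])

```text
time: 10.12
position: [0.5636, 0.0179, 0.0548]
orientation: [3.142, 0.0, 1.591]
ft_force: [-0.0, -4.8, -2.1]
gripper_width: 0.017
grip_force: 87.9
```

arm_command(motion=[{"gripper": 0, "tx": 0, "ty": 0.08, "tz": 0, "spin": 0}, {"gripper": 0, "tx": 0, "ty": 0.08, "tz": 0, "spin": 0}, {"gripper": 0, "tx": 0, "ty": 0.08, "tz": 0, "spin": 0}])

```text
time: 10.5
position: [0.5635, 0.024, 0.0548]
orientation: [-3.142, 0.0, 1.591]
ft_force: [-1.0, -4.5, -2.5]
gripper_width: 0.0165
grip_force: 88.0
```

arm_command(motion=[{"gripper": 0, "tx": 0, "ty": 0.08, "tz": 0, "spin": 0}, {"gripper": 0, "tx": 0, "ty": 0.08, "tz": 0, "spin": 0}])

```text
time: 10.75
position: [0.5636, 0.028, 0.0548]
orientation: [-3.142, 0.0, 1.591]
ft_force: [-0.3, -4.4, -2.2]
gripper_width: 0.0168
grip_force: 88.0
```

```bash
python3 - <<'E'
from fit import *
print(onz("side",[S(122,188),S(122,190)],.037))
E
```

```text
[[ 0.58630175 -0.13241376  0.037     ]
 [ 0.58570739 -0.12991292  0.037     ]]
```

arm_command(motion=[{"gripper": 0, "tx": 0, "ty": 0.08, "tz": 0, "spin": 0}, {"gripper": 0, "tx": 0, "ty": 0.08, "tz": 0, "spin": 0}])

```text
time: 11.0
position: [0.5635, 0.032, 0.0548]
orientation: [-3.142, 0.0, 1.591]
ft_force: [-0.5, -5.5, -1.4]
gripper_width: 0.0169
grip_force: 88.0
```

arm_command(motion=[{"gripper": 0, "tx": 0, "ty": 0.08, "tz": 0, "spin": 0}, {"gripper": 0, "tx": 0, "ty": 0.04, "tz": 0, "spin": 0}, {"gripper": 0, "tx": 0, "ty": 0.04, "tz": 0, "spin": 0}])

```text
time: 11.38
position: [0.5635, 0.0359, 0.0548]
orientation: [-3.142, 0.0, 1.591]
ft_force: [-0.5, -4.0, -1.7]
gripper_width: 0.0163
grip_force: 88.0
```

arm_command(motion=[{"gripper": 0, "tx": 0, "ty": 0.04, "tz": 0, "spin": 0}, {"gripper": 0, "tx": 0, "ty": 0, "tz": 0, "spin": 0}])

```text
time: 11.62
position: [0.5636, 0.037, 0.0548]
orientation: [3.142, -0.0, 1.591]
ft_force: [-1.0, -3.2, -1.9]
gripper_width: 0.0169
grip_force: 88.0
```

Now 1 mm per call.

arm_command(motion=[{"gripper": 0, "tx": 0, "ty": 0.04, "tz": 0, "spin": 0}])

```text
time: 11.75
position: [0.5636, 0.0378, 0.0548]
orientation: [3.142, 0.0, 1.591]
ft_force: [-0.2, -4.6, -2.0]
gripper_width: 0.0164
grip_force: 88.0
```

arm_command(motion=[{"gripper": 0, "tx": 0, "ty": 0.04, "tz": 0, "spin": 0}])

```text
time: 11.88
position: [0.5636, 0.0388, 0.0548]
orientation: [3.142, 0.0, 1.591]
ft_force: [-1.2, -5.0, -1.7]
gripper_width: 0.0165
grip_force: 88.0
```

arm_command(motion=[{"gripper": 0, "tx": 0, "ty": 0.04, "tz": 0, "spin": 0}])

```text
time: 12.0
position: [0.5636, 0.0394, 0.0548]
orientation: [-3.142, 0.001, 1.591]
ft_force: [-0.4, -7.9, -2.6]
gripper_width: 0.0162
grip_force: 87.9
```

arm_command(motion=[{"gripper": 0, "tx": 0, "ty": 0, "tz": 0, "spin": 0}])

```text
time: 12.12
position: [0.5636, 0.0394, 0.0548]
orientation: [-3.142, 0.001, 1.591]
ft_force: [0.5, -5.5, -2.6]
gripper_width: 0.0167
grip_force: 88.0
```

arm_command(motion=[{"gripper": 0, "tx": 0, "ty": 0.016, "tz": 0, "spin": 0}])

```text
time: 12.25
position: [0.5636, 0.0395, 0.0547]
orientation: [-3.142, 0.002, 1.59]
ft_force: [-1.0, -8.3, -3.4]
gripper_width: 0.0164
grip_force: 87.9
```

arm_command(motion=[{"gripper": 0, "tx": 0, "ty": 0.016, "tz": 0, "spin": 0}, {"gripper": 0, "tx": 0, "ty": 0, "tz": 0, "spin": 0}])

```text
time: 12.5
position: [0.5637, 0.0395, 0.0547]
orientation: [-3.142, 0.002, 1.59]
ft_force: [-0.9, -8.4, -3.2]
gripper_width: 0.0168
grip_force: 87.9
```

arm_command(motion=[{"gripper": 0, "tx": 0, "ty": 0.024, "tz": 0, "spin": 0}, {"gripper": 0, "tx": 0, "ty": 0, "tz": 0, "spin": 0}])

```text
time: 12.75
position: [0.5637, 0.0397, 0.0547]
orientation: [-3.141, 0.003, 1.59]
ft_force: [-0.9, -10.1, -3.1]
gripper_width: 0.0169
grip_force: 87.9
```

arm_command(motion=[{"gripper": 0, "tx": 0, "ty": 0.012, "tz": 0, "spin": 0}, {"gripper": 0, "tx": 0, "ty": 0, "tz": 0, "spin": 0}, {"gripper": 0, "tx": 0, "ty": 0, "tz": 0, "spin": 0}])

```text
time: 13.12
position: [0.5637, 0.0397, 0.0547]
orientation: [-3.141, 0.004, 1.589]
ft_force: [-0.9, -11.5, -4.0]
gripper_width: 0.0172
grip_force: 87.8
```

arm_command(motion=[{"gripper": 0, "tx": 0, "ty": 0, "tz": 0, "spin": 0}])

```text
time: 13.25
position: [0.5637, 0.0397, 0.0546]
orientation: [-3.141, 0.004, 1.589]
ft_force: [-0.1, -10.4, -4.1]
gripper_width: 0.0168
grip_force: 87.8
```

arm_command(motion=[{"gripper": 0, "tx": 0, "ty": 0, "tz": 0, "spin": 0}])

```text
time: 13.38
position: [0.5637, 0.0397, 0.0547]
orientation: [-3.141, 0.004, 1.589]
ft_force: [-0.5, -10.5, -4.4]
gripper_width: 0.0166
grip_force: 87.8
```

arm_command(motion=[{"gripper": 0, "tx": 0, "ty": 0.008, "tz": 0, "spin": 0}, {"gripper": 0, "tx": 0, "ty": 0, "tz": 0, "spin": 0}, {"gripper": 0, "tx": 0, "ty": 0, "tz": 0, "spin": 0}, {"gripper": 0, "tx": 0, "ty": 0, "tz": 0, "spin": 0}, {"gripper": 0, "tx": 0, "ty": 0, "tz": 0, "spin": 0}, {"gripper": 0, "tx": 0, "ty": 0, "tz": 0, "spin": 0}, {"gripper": 0, "tx": 0, "ty": 0, "tz": 0, "spin": 0}])

```text
time: 14.25
position: [0.5637, 0.0397, 0.0546]
orientation: [-3.141, 0.004, 1.589]
ft_force: [-1.6, -12.1, -3.2]
gripper_width: 0.017
grip_force: 87.8
```

arm_command(motion=[{"gripper": 0, "tx": 0, "ty": 0, "tz": 0, "spin": 0}, {"gripper": 0, "tx": 0, "ty": 0, "tz": 0, "spin": 0}, {"gripper": 0, "tx": 0, "ty": 0, "tz": 0, "spin": 0}, {"gripper": 0, "tx": 0, "ty": 0, "tz": 0, "spin": 0}, {"gripper": 0, "tx": 0, "ty": 0, "tz": 0, "spin": 0}])

```text
time: 14.88
position: [0.5637, 0.0397, 0.0546]
orientation: [-3.141, 0.004, 1.589]
ft_force: [0.2, -11.4, -3.1]
gripper_width: 0.0166
grip_force: 87.8
```

arm_command(motion=[{"gripper": 0, "tx": 0, "ty": -0.1, "tz": 0, "spin": 0}, {"gripper": 0, "tx": 0, "ty": -0.12, "tz": 0, "spin": 0}, {"gripper": 0, "tx": 0, "ty": -0.12, "tz": 0, "spin": 0}, {"gripper": 0, "tx": 0, "ty": -0.12, "tz": 0, "spin": 0}, {"gripper": 0, "tx": 0, "ty": 0, "tz": 0, "spin": 0}])

```text
time: 15.5
position: [0.5637, 0.0303, 0.0549]
orientation: [3.141, -0.0, 1.591]
ft_force: [-0.6, 0.0, -1.7]
gripper_width: 0.0166
grip_force: 88.0
```

arm_command(motion=[{"gripper": 0, "tx": 0, "ty": 0, "tz": 0.2, "spin": 0}, {"gripper": 0, "tx": 0, "ty": 0, "tz": 0.4, "spin": 0}, {"gripper": 0, "tx": 0, "ty": 0, "tz": 0.4, "spin": 0}, {"gripper": 0, "tx": 0, "ty": 0, "tz": 0.4, "spin": 0}, {"gripper": 0, "tx": 0, "ty": 0, "tz": 0.3, "spin": 0}, {"gripper": 0, "tx": 0, "ty": 0, "tz": 0, "spin": 0}])

```text
time: 16.25
position: [0.5642, 0.0302, 0.0982]
orientation: [3.14, 0.0, 1.591]
ft_force: [0.2, -0.1, -2.4]
gripper_width: 0.0165
grip_force: 88.0
```

arm_command(motion=[{"gripper": 0, "tx": 0, "ty": 0.5, "tz": 0, "spin": 0}, {"gripper": 0, "tx": 0, "ty": 0.7, "tz": 0, "spin": 0}, {"gripper": 0, "tx": 0, "ty": 0.7, "tz": 0, "spin": 0}, {"gripper": 0, "tx": 0, "ty": 0.7, "tz": 0, "spin": 0}, {"gripper": 0, "tx": 0, "ty": 0.7, "tz": 0, "spin": 0}, {"gripper": 0, "tx": 0, "ty": 0.7, "tz": 0, "spin": 0}, {"gripper": 0, "tx": -0.1, "ty": 0.1, "tz": 0.6, "spin": 0}, {"gripper": 0, "tx": -0.6, "ty": 0, "tz": 0.7, "spin": 0}, {"gripper": 0, "tx": -0.7, "ty": 0, "tz": 0.5, "spin": -0.3}, {"gripper": 0, "tx": -0.75, "ty": -0.1, "tz": 0, "spin": -0.3}, {"gripper": 0, "tx": -0.75, "ty": -0.2, "tz": 0, "spin": -0.3}, {"gripper": 0, "tx": -0.75, "ty": -0.2, "tz": 0, "spin": -0.3}, {"gripper": 0, "tx": -0.75, "ty": -0.1, "tz": 0, "spin": -0.3}, {"gripper": 0, "tx": -0.75, "ty": -0.1, "tz": 0, "spin": 0}, {"gripper": 0, "tx": 0, "ty": 0, "tz": 0, "spin": 0}, {"gripper": 0, "tx": 0, "ty": 0, "tz": 0, "spin": 0}])

```text
time: 18.25
position: [0.436, 0.1151, 0.1432]
orientation: [3.139, -0.0, 1.486]
ft_force: [0.6, 0.9, -2.1]
gripper_width: 0.0169
grip_force: 88.2
```

```bash
python3 - <<'E'
from h import *
s=status.get_state();print(s["position"],s["orientation"],s["ft_force"],s["gripper_width"])
im=save("side","side5.png")[...,::-1][150:400,230:430]
cv2.imwrite("pics/c5.png",np.clip(cv2.resize(im,None,fx=2.4,fy=2.4,interpolation=cv2.INTER_CUBIC)*1.4,0,255).astype(np.uint8))
E
```

```text
[0.43604057 0.11513708 0.14324617] [ 3.13919039e+00 -2.52531175e-04  1.48567514e+00] [ 0.57124016  0.88830229 -2.11946303] 0.016888763618894097
```

View pics/c5.png

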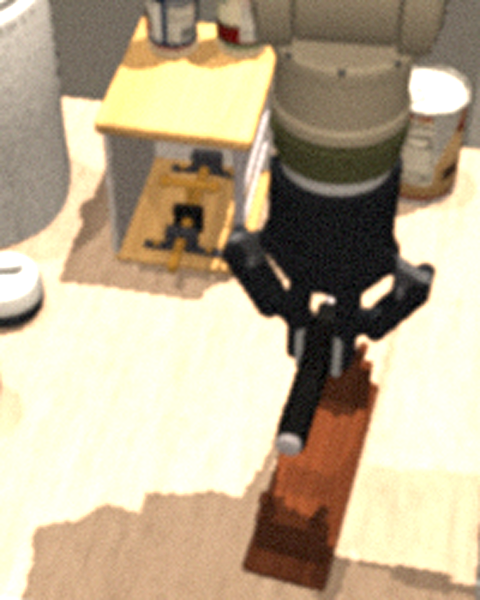

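```bash
python3 - <<'E'
from h import *
print(proj("side",[[.581,-.1495,.052],[.581,-.1495,.037],[.581,-.1415,.052],[.581,-.1415,.037],[.581,-.1315,.037],[.581,-.1455,.060]]).round(1))
im=cv2.imread("pics/side5.png")[195:265,270:350]
cv2.imwrite("pics/c6.png",np.clip(cv2.resize(im,None,fx=8,fy=8,interpolation=cv2.INTER_CUBIC)*1.4,0,255).astype(np.uint8))
E
```

```text
[[312.9 225.1]
 [313.  230.4]
 [312.  227.5]
 [312.2 232.8]
 [311.1 235.8]
 [312.4 223.5]]
```

View pics/c6.png

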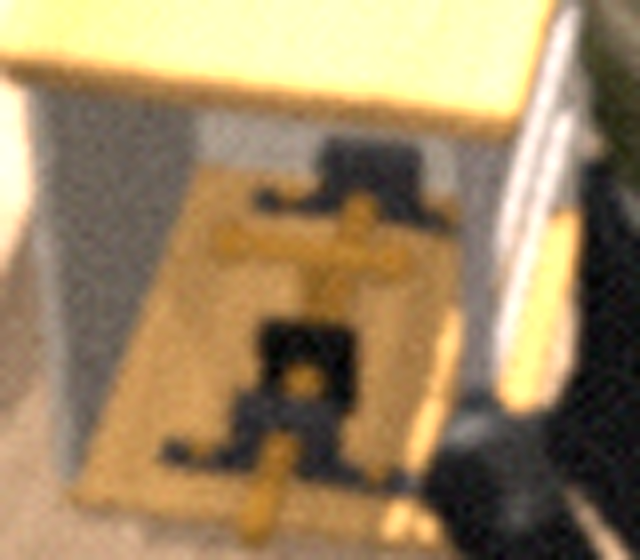

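```bash
python3 - <<'E'
from h import *
print(proj("side",[[.4428,.198,.06],[.4437,.1978,.1608]]).round(1), "seen orig",(222/2.5+260,533/2.5+160),"now",(290/2.4+230,441/2.4+150))
E
```

```text
[[348.4 373. ]
 [350.  334.3]] seen orig (348.8, 373.2) now (350.83333333333337, 333.75)
```

arm_command(motion=[{"gripper": 0, "tx": -0.036, "ty": 0, "tz": -0.4, "spin": 0}, {"gripper": 0, "tx": 0, "ty": 0, "tz": -0.7, "spin": 0}, {"gripper": 0, "tx": 0, "ty": 0, "tz": -0.7, "spin": 0}, {"gripper": 0, "tx": 0, "ty": 0, "tz": -0.7, "spin": 0}, {"gripper": 0, "tx": 0, "ty": 0, "tz": -0.4, "spin": 0}, {"gripper": 0, "tx": 0, "ty": 0, "tz": 0, "spin": 0}, {"gripper": 0, "tx": 0, "ty": 0, "tz": 0, "spin": 0}])

```text
time: 19.18
position: [0.4344, 0.1153, 0.0702]
orientation: [3.141, -0.0, 1.486]
ft_force: [-0.1, -0.3, -1.5]
gripper_width: 0.0167
grip_force: 88.2
```

arm_command(motion=[{"gripper": 0, "tx": 0.028, "ty": 0, "tz": -0.2, "spin": 0}, {"gripper": 0, "tx": 0, "ty": 0, "tz": -0.2, "spin": 0}, {"gripper": 0, "tx": 0, "ty": 0, "tz": -0.2, "spin": 0}, {"gripper": 0, "tx": 0, "ty": 0, "tz": -0.2, "spin": 0}, {"gripper": 0, "tx": 0, "ty": 0, "tz": -0.2, "spin": 0}, {"gripper": 0, "tx": 0, "ty": 0, "tz": 0, "spin": 0}])

```text
time: 19.92
position: [0.4342, 0.1152, 0.0443]
orientation: [-3.141, 0.0, 1.486]
ft_force: [-0.7, 0.3, -2.6]
gripper_width: 0.0166
grip_force: 88.2
```

arm_command(motion=[{"gripper": 0, "tx": 0, "ty": 0, "tz": -0.06, "spin": 0}, {"gripper": 0, "tx": 0, "ty": 0, "tz": 0, "spin": 0}])

```text
time: 20.18
position: [0.4347, 0.1153, 0.0434]
orientation: [3.141, -0.0, 1.486]
ft_force: [-0.4, 0.8, -2.2]
gripper_width: 0.0166
grip_force: 88.2
```

arm_command(motion=[{"gripper": 0, "tx": 0, "ty": 0, "tz": -0.05, "spin": 0}, {"gripper": 0, "tx": 0, "ty": 0, "tz": 0, "spin": 0}])

```text
time: 20.42
position: [0.4349, 0.1153, 0.0425]
orientation: [3.141, -0.0, 1.486]
ft_force: [-1.8, -0.6, 2.7]
gripper_width: 0.0169
grip_force: 89.0
```

Seated. Open and rise.

arm_command(motion=[{"gripper": 0.3, "tx": 0, "ty": 0, "tz": 0, "spin": 0}, {"gripper": 0.5, "tx": 0, "ty": 0, "tz": 0, "spin": 0}, {"gripper": 1, "tx": 0, "ty": 0, "tz": 0, "spin": 0}, {"gripper": 1, "tx": 0, "ty": 0, "tz": 0, "spin": 0}, {"gripper": 1, "tx": 0, "ty": 0, "tz": 0, "spin": 0}, {"gripper": 1, "tx": 0, "ty": 0, "tz": 0.3, "spin": 0}, {"gripper": 1, "tx": 0, "ty": 0, "tz": 0.7, "spin": 0}, {"gripper": 1, "tx": 0, "ty": 0, "tz": 1, "spin": 0}, {"gripper": 1, "tx": 0, "ty": 0, "tz": 1, "spin": 0}, {"gripper": 1, "tx": 0, "ty": 0, "tz": 1, "spin": 0}, {"gripper": 1, "tx": -0.5, "ty": 0.8, "tz": 0.5, "spin": 0}, {"gripper": 1, "tx": -0.5, "ty": 1, "tz": 0, "spin": 0}, {"gripper": 1, "tx": -0.5, "ty": 1, "tz": 0, "spin": 0}, {"gripper": 1, "tx": -0.5, "ty": 1, "tz": 0, "spin": 0}, {"gripper": 1, "tx": -0.5, "ty": 1, "tz": 0, "spin": 0}, {"gripper": 1, "tx": -0.5, "ty": 1, "tz": 0, "spin": 0}, {"gripper": 1, "tx": -0.5, "ty": 1, "tz": 0, "spin": 0}, {"gripper": 1, "tx": 0, "ty": 1, "tz": 0, "spin": 0}, {"gripper": 1, "tx": 0, "ty": 1, "tz": 0, "spin": 0}, {"gripper": 1, "tx": 0, "ty": 0, "tz": 0, "spin": 0}])

```text
time: 22.92
position: [0.3472, 0.3364, 0.155]
orientation: [3.141, -0.001, 1.488]
ft_force: [0.3, -1.0, 0.7]
gripper_width: 0.0853
grip_force: 0.0
```

```bash
python3 - <<'E'
from h import *
f=lambda a:cv2.resize(a,None,fx=2.5,fy=2.5,interpolation=cv2.INTER_CUBIC)
s=save("side","side6.png")[...,::-1][160:400,260:395];t=save("top","top6.png")[...,::-1][150:345,245:425]
c=np.zeros((600,800,3),np.uint8);a=f(s);c[:,:a.shape[1]]=a;b=f(t);c[:b.shape[0],345:345+b.shape[1]]=b
cv2.imwrite("pics/c7.png",np.clip(c*1.4,0,255).astype(np.uint8))
for n in("side","top"):print(n,[(m["p"],m["bbox"]) for m in masks_of("hook_rod",n)][:1])
E
```

```text
side [(0.81, [347.0, 266.6, 35.0, 115.0])]
top [(0.88, [253.9, 289.9, 114.5, 45.8])]
```

View pics/c7.png

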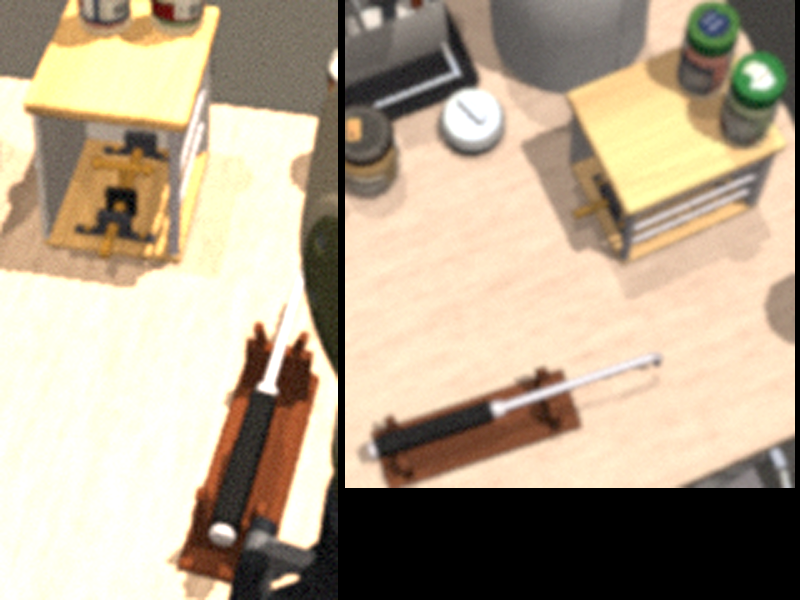

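```bash
python3 -c "
from plant import workorder
print(workorder.sign_off())"
```

```text
the job is handed in; nothing more can be done
None
```

I drew the bolt left until it stopped, on what I judge to be the buffer, held it there at about 11 N (no reading above 12.1 N) for over a second and unhooked. The rod is back in its cradle as it lay, nothing else looks moved, and I handed the job in at about 23 s. The buffer contact rests on the firm stop I felt and a rough image check; the verdict was not shown.

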